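# Take the big battery out of the charging box

## Task

The drill on the bench needs the bigger battery. Push the half-open dust lid of the plywood charging box back on its stiff hinge until it stands straight up, then pinch the two side catches of the taller, bulkier battery pack together and draw the pack straight up out of its charger bay. Finish while still holding it by its pinched catches, upright and still, with its foot a few centimetres above the top of the box walls; leave the short pack seated and do not knock the other things on the bench about.

Things in the scene. Friction and masses are not known exactly. Their poses are not given: they have to be found in the camera images.
- charging_box: Plywood charging box fixed to the bench, 314 (its x) x 190 mm (its y). End walls (x = +-148 to 157) and hinge-side wall (y = 86 to 95) are 118 mm tall, the open front (y = -95 to -86) 48 mm. Origin: centre of its underside, z up; yaw varies +-0.3 rad. In it a fixed two-bay charger, 235 x 90 mm, flat top 52 mm above the bench, bays at x = +-58, y = 0; either pack may be in either bay.
- dust_lid (a joint): Angle of the flat plywood dust lid (rad): 0 shut, level on the walls; 1.57 straight up; stop at 1.95. It swings up towards the box's +y. Stiff friction hinge (0.6 N m; lid 0.34 kg): it stays where it is left and takes about 3 to 5 N at the free edge. Starts half open (0.6 to 0.95), roofing over the packs; a fingertip can push it up from its inner side at the free edge.
- lid_hinge (a point): Middle of the lid's hinge line, which runs along the box's x on top of its +y wall: box frame (0, 95, 118) mm.
- lid_edge (a point): Middle of the lid's free edge, 200 mm from the hinge line, half-way through the 9 mm panel. The lid is 314 mm long (box x). A 9 x 12 mm batten runs along the free edge on the inner side.
- tall_pack_grip (a point): The taller pack (to be taken, 0.3 to 0.5 kg): point on its centre line half-way between its two catches, 81 mm above the bench while seated. Axes as the box's while seated. A 44 (x) x 60 (y) mm block, 58 mm tall, stands on the charger's top from 29 mm below this point to 29 mm above; below it a 27 x 34 x 40 mm tower sits in the bay. At least 45 mm is free beside each catch.
- tall_pack_foot (a point): Centre of the underside of the taller pack's tower, its lowest point: 69 mm below the point between the catches, 12 mm above the bench while seated.
- tall_pack_catch_a (a joint): Travel of the taller pack's catch on its +x face: 0 out, 0.0055 m fully pinched. The catches are ridged grey buttons, 20 mm wide (y), 22 mm tall, centred level with the grip point, 60 mm over both at rest, 49 mm pinched. Sprung, 3 to 6.5 N each; a tooth on each holds under the charger's lip, so the pack comes up only with both pinched nearly fully in.
- tall_pack_catch_b (a joint): The same for the catch on its -x face.
- short_pack_grip (a point): The short pack in the other bay (to be left seated): point half-way between its catches, 81 mm above the bench. Same catches and tower as the taller pack, block only 44 (x) x 46 (y) mm and 44 mm tall, top 15 mm above this point.
- tape: Bystander: tape measure, 72 x 38 x 66 mm, standing on the bench before the low front side of the box. Origin at its underside.
- screw_jar: Bystander: screw jar, 68 mm across, 75 mm tall, standing before the low front side of the box. Origin at its underside.
- glue: Bystander: glue bottle, 62 mm across, 190 mm tall, standing behind the hinge side of the box. Origin at its underside.
- bit_case: Bystander: black bit case, 76 x 26 x 20 mm, lying in the box on its floor between the charger and the low front. Origin at its underside.
- drill: Bystander: small cordless drill without its battery, about 200 x 165 x 55 mm, lying on its side on the right of the bench.
- nailer: Bystander: brad nailer lying on its side, about 220 x 220 x 58 mm, on the left of the bench.
- clamp: Bystander: bar clamp lying on the bench, 300 x 90 x 23 mm, to the right of the box.

How it is judged:
By the outcome, as a careful person would: the job done as asked, in the order asked, and still so for the second after the job is handed in, while the arm keeps its last pose, push and grip.
It also fails if it takes over 48 s, if anything falls off the work surface, if the arm or the gripper's body presses on something with over 40 N, if the wrist force passes 120 N, or if a joint passes its speed limit or range.

## Robot

A 6-joint arm with a two-finger parallel gripper is mounted at the origin on the work surface. World frame = base frame: x ahead of the robot, y to its left, z up, the work surface at z = 0. Lengths are in m, angles in rad, forces in N, time in s.
With the tool pointing down it reaches from about 0.325 to 0.9 m from the base axis. Payload 3.5 kg.
Tool frame: the origin (TCP) lies on the mounting face of the last link; the fingertips stand 173 mm ahead of it and the grasp point (between the pads) lies 155 mm ahead of it; z points along the fingers, y is the line along which they close (so a half turn about z gives the same grasp; the last joint's range is limited). The gripper opens to 85 mm and grips with 20 to 120 N. Pads are 22 mm wide; open, the fingers measure 114 mm over their backs; the gripper's body (76 mm by 85 mm) begins 54 mm behind the grasp point. The pads swing forward as they close: fully open they stand 13 mm farther back than shut.
Start: joints at [-1.228, 0.276, -0.026, 1.268, 0, 1.467], TCP at [0.269, -0.564, 0.405] pointing down, gripper open.
Joint ranges: [-3.12, 3.12], [-0.85, 1.88], [-1.08, 1.24], [-1.95, 2.15], [-1.57, 1.53], [-3.14, 3.14]. Speed limits (rad/s): [2.57, 2.57, 3.14, 3.14, 3.14, 3.14].

## Interface

Orientations are given as a unit quaternion [w, x, y, z].
In Python, from plant import robot, planner, telemetry, cams, sign_off gives the robot as it stands. Calls block until the motion is done:
- robot.reach(position, orientation): joint-space move of the TCP to a pose.
- robot.servo_line(position, attitude=None, v=0.15, max_force=None): straight line of the TCP; attitude=None keeps the orientation; v is the mean speed in m/s. With max_force (N) it stops when the force on the tool has changed by that much, and returns True; else False.
- robot.move_joints(angles): joint-space move.
- robot.command_gripper(opening): finger opening in m; the grip force is fixed at half the most; returns when the fingers have stopped.
- robot.dwell(seconds).
- planner.inverse_kinematics(position, orientation): joint angles nearest the present ones, or None.
- telemetry.observe(): the state.
- cams.camera(name): name is "scene" or "top" or "wrist"; returns the picture (420x560x3 uint8, red, green, blue); there is no depth.
- cams.camera_model(name): a dict with "K" (3x3 intrinsics, pixels), "rvec" (rotation vector, rad) and "tvec" (3), from world to camera coordinates, as OpenCV has them; the wrist camera has in their place "mount" (4x4, takes a point from camera to tool coordinates, whose origin is the TCP and whose axes are the flange's). Camera axes: x right, y down, z forward; pixel columns grow to the right and rows downward; lengths in m; the calibration is good to about 2 mm. A picture is of the moment at which its call begins: read the wrist's pose just before it. camera_model takes no time and is no camera call.
A pose or a line that the arm cannot do raises robot.Unreachable and nothing moves.
- sign_off(): hands the job in, once; it reports no verdict.
The state is a dict: "t": time; "qpos": joint angles; "joint_vel": joint speeds; "joint_efforts": joint torques, N m; "position": TCP position; "ee_rot": TCP orientation; "contact_force": force on the tool from outside, world axes, zero at the start; "moment": the same for the moment, N m; "gripper_width": finger opening in m.
Only numpy, scipy, OpenCV 4.12 (cv2) and the standard library are available. Lean on these libraries where they do the work, as an engineer would, in place of code of your own. Each camera call takes 0.05 s, during which the arm holds its last target. There are 200 camera calls.

## Working session

There is one attempt and no reset: what is moved stays moved. The work goes in short steps, each a Python script; the robot and the scene stay as the last script left them, time stands still between calls to the robot, and variables do not carry over. Pictures are saved under pics/ and viewed, on a budget of 10 in all, crops included, one or two more only if the job needs it, and the job is handed in when it is done.

```bash
ls; mkdir -p pics
python3 - <<'E'
from plant import robot, planner, telemetry, cams
import cv2,numpy as np
np.set_printoptions(precision=4,suppress=True)
for n in ("scene","top"):
    im=cams.camera(n); cv2.imwrite(f"pics/{n}0.png",im[:,:,::-1]); m=cams.camera_model(n)
    R=cv2.Rodrigues(np.array(m["rvec"]))[0]; print(n,np.array(m["K"]).tolist(),"cam",-R.T@np.array(m["tvec"]),"fwd",R[2])
print(cams.camera_model("wrist")); print(telemetry.observe())
a=cv2.imread("pics/scene0.png");b=cv2.imread("pics/top0.png")
E
```

```text
pics
scene [[391.299362347624, 0.0, 280.1091161108029], [0.0, 391.299362347624, 205.3479761084953], [0.0, 0.0, 1.0]] cam [ 1.0009 -0.6257  1.0575] fwd [-0.3886  0.5246 -0.7575]
top [[414.878640479022, 0.0, 277.79935113867697], [0.0, 414.878640479022, 207.35628306876998], [0.0, 0.0, 1.0]] cam [0.3392 0.0357 1.6073] fwd [ 0.129   0.01   -0.9916]
{'K': array([[347.5643,   0.    , 280.5975],
       [  0.    , 347.5643, 203.5373],
       [  0.    ,   0.    ,   1.    ]]), 'mount': array([[-0.0005, -0.9638, -0.2668,  0.0671],
       [ 1.    , -0.0005,  0.0002, -0.0009],
       [-0.0003, -0.2668,  0.9638,  0.0307],
       [ 0.    ,  0.    ,  0.    ,  1.    ]])}
{'t': 0.1, 'qpos': array([-1.2284,  0.2771, -0.0277,  1.268 ,  0.    ,  1.4674]), 'joint_vel': array([-0.0018, -0.0013,  0.0032, -0.    , -0.0004, -0.0014]), 'joint_efforts': array([  0.0016, -44.6708,  29.6129,   0.0084,  -0.    ,   0.    ]), 'position': array([ 0.2693, -0.5636,  0.4036]), 'ee_rot': array([-0.001 ,  0.9753,  0.221 , -0.0001]), 'contact_force': array([ 0.0334, -0.4308, -0.6361]), 'moment': array([-0.0243,  0.0195,  0.0266]), 'gripper_width': 0.08519937736925799}
```

View pics/scene0.png

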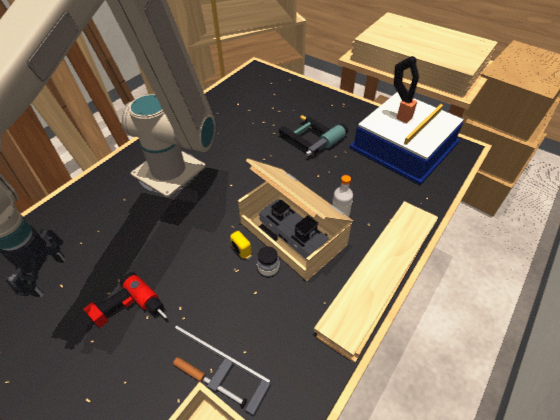

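View pics/top0.png

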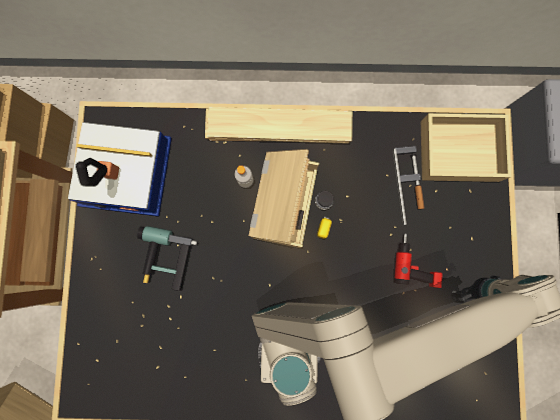

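The scene picture shows the box at about (295,225), with the lid hinged on the far, +y side. Both packs are dark: one near (280,210), one near (306,230). The tape (241,245) and jar (267,262) stand in front, the glue (343,195) behind. I'll take an enlarged crop to get corner pixels.

Run:
```python
import cv2,numpy as np
a=cv2.imread("pics/scene0.png")[150:280,225:365]
a=cv2.resize(a,None,fx=5.7,fy=4.6*1.239,interpolation=cv2.INTER_CUBIC)
a=cv2.resize(cv2.imread("pics/scene0.png")[155:275,225:365],None,fx=5,fy=5,interpolation=cv2.INTER_CUBIC)
a=np.clip(a.astype(float)*1.3,0,255).astype(np.uint8)
cv2.imwrite("pics/c0.png",a)
b=cv2.resize(cv2.imread("pics/top0.png")[140:255,235:340],None,fx=5,fy=5,interpolation=cv2.INTER_CUBIC)
cv2.imwrite("pics/c1.png",b)
```

```text
(no output)
```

View pics/c0.png

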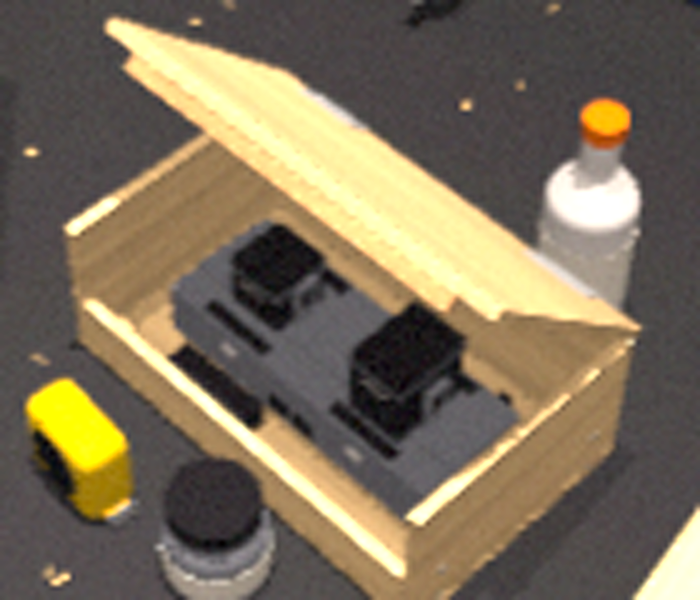

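View pics/c1.png

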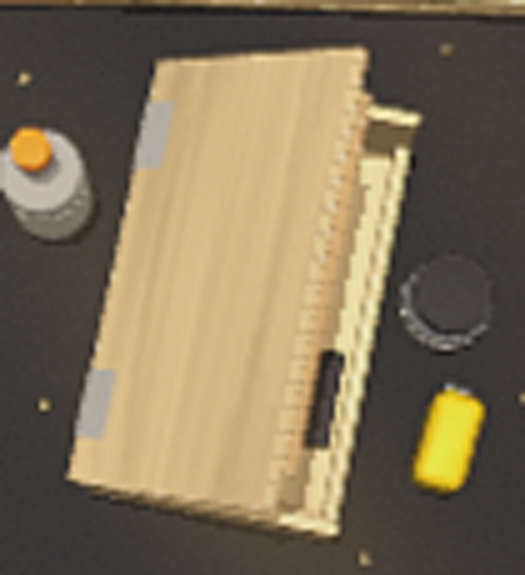

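The crops show three things. The box's +x end is at the right of the scene view, so box +x is about world +x with yaw near -0.2. The bigger pack looks to be the +x one, with its top at crop (410,340). The lid's free corners are at scene crop (108,20) and (495,318). Next I'll fit the box pose and lid angle from corner pixels.

```bash
cat > h.py <<'E'
import numpy as np, cv2
from scipy.optimize import least_squares
from plant import robot, planner, telemetry, cams
np.set_printoptions(precision=4,suppress=True)
def proj(n,P):
    m=cams.camera_model(n); return cv2.projectPoints(np.array(P,float).reshape(-1,3),m["rvec"],m["tvec"],m["K"],None)[0][:,0]
def ray(n,uv,z):
    m=cams.camera_model(n);R=cv2.Rodrigues(np.array(m["rvec"]))[0];c=-R.T@np.array(m["tvec"]).ravel()
    d=R.T@np.linalg.solve(m["K"],[uv[0],uv[1],1.]);return c+d*(z-c[2])/d[2]
def w(p,q): # box->world
    c,s=np.cos(p[2]),np.sin(p[2]); q=np.asarray(q,float); return np.array([p[0]+c*q[0]-s*q[1],p[1]+s*q[0]+c*q[1],q[2]])
def lid(th,x,r,n): return [x,.095-r*np.cos(th)+n*np.sin(th),.118+r*np.sin(th)+n*np.cos(th)]
E
cat > fit.py <<'E'
from h import *
S=lambda u,v:("scene",(u/5+225-.4,v/5+155-.4)); T=lambda u,v:("top",(u/5+235-.4,v/5+140-.4))
B=[(T(420,116),(.157,-.095,.118)),(T(338,535),(-.157,-.095,.118)),(S(410,525),(.157,-.095,.118)),(S(67,232),(-.157,-.095,.118)),(S(633,337),(.157,.095,.118))]
L=[(S(108,20),-.157,.2,.009),(S(495,318),.157,.2,.009),(T(367,48),.157,.2,.009)]
def f(p):
    return np.concatenate([proj(c[0],w(p,q))[0]-c[1] for c,q in B]+[proj(c[0],w(p,lid(p[3],*q)))[0]-c[1] for c,*q in L])
r=least_squares(f,[.6,.05,-.2,.75],loss="soft_l1"); p=r.x; print(p); print(f(p).reshape(-1,2)); np.save("p.npy",p)
a=cv2.imread("pics/scene0.png")
for s in(1,-1):
    for nm,z,hy in(("tall",.110,.03),("short",.096,.023)):
        print(s,nm,[((proj("scene",w(p,(s*.058+dx*.022,dy*hy,z)))[0]-[224.6,154.6])*5).round() for dx in(-1,1) for dy in(-1,1)])
for n,uv,z in(("scene",(241,245),.05),("scene",(267,255),.075),("scene",(346,180),.19)): print(ray(n,uv,z))
E
python3 fit.py
```

```text
[ 0.565   0.027  -0.1877  0.7629]
[[ 0.0719 -0.1661]
 [-0.6844  0.0764]
 [ 0.7964  0.4597]
 [-0.9856 -0.9426]
 [-0.3098  1.4294]
 [-0.2757  0.4075]
 [ 0.0121 -0.1496]
 [-0.6347  0.0401]]
1 tall [array([345., 351.]), array([413., 299.]), array([397., 393.]), array([465., 339.])]
1 short [array([353., 359.]), array([405., 319.]), array([404., 400.]), array([456., 359.])]
-1 tall [array([218., 248.]), array([286., 200.]), array([265., 286.]), array([333., 236.])]
-1 short [array([227., 256.]), array([278., 220.]), array([273., 294.]), array([325., 256.])]
[ 0.4804 -0.1316  0.05  ]
[ 0.5798 -0.1266  0.075 ]
[0.6613 0.1771 0.19  ]
```

The residuals are about 1 px. The predicted tall outline at +x and short outline at -x both match the crop, so the tall pack is in the +x bay. Now I'll check IK for the push arc and the grasp.

```bash
cat >> h.py <<'E'
from scipy.spatial.transform import Rotation as Ro
p=np.load("p.npy")
c,s=np.cos(p[2]),np.sin(p[2]); bx=np.array([c,s,0]); by=np.array([-s,c,0])
def quat(sg=1): # tool x along -sg*by, z down
    x=-sg*by; z=np.array([0,0,-1.]); R=np.column_stack([x,np.cross(z,x),z]); return Ro.from_matrix(R).as_quat(scalar_first=True)
HB=.0105; HALF=.012; DIP=.023
def push(th,off=0.,x=0.):
    y=.095-.2*np.cos(th)-HB*np.sin(th)-HALF-off; z=.118+.2*np.sin(th)-HB*np.cos(th)-DIP+.173
    return w(p,(x,y,z))
E
python3 - <<'E'
from h import *
for sg in(1,-1):
    for P in(push(.763,.1),push(.763,.03),push(1.2),push(1.57),w(p,(.058,0,.42)),w(p,(.058,0,.230)),w(p,(.058,0,.38))):
        print(sg,P,planner.inverse_kinematics(P,quat(sg)))
E
```

```text
1 [ 0.5335 -0.1389  0.3986] [-0.3719  0.1496 -0.1974  1.2237  0.     -1.755 ]
1 [ 0.5465 -0.0701  0.3986] [-0.2449  0.1492 -0.1979  1.2236  0.     -1.628 ]
1 [0.5651 0.0277 0.4506] [-0.0653  0.1508 -0.0862  1.3338  0.     -1.4484]
1 [0.5785 0.0981 0.468 ] [ 0.0578  0.1827 -0.0122  1.3759  0.     -1.3254]
1 [0.622  0.0162 0.42  ] [-0.0779  0.2642 -0.0101  1.2965  0.     -1.461 ]
1 [0.622  0.0162 0.23  ] [-0.0779  0.4092 -0.2345  0.927   0.     -1.461 ]
1 [0.622  0.0162 0.38  ] [-0.0779  0.2847 -0.0682  1.2179  0.     -1.461 ]
-1 [ 0.5335 -0.1389  0.3986] [-0.3719  0.1496 -0.1974  1.2237  0.      1.3866]
-1 [ 0.5465 -0.0701  0.3986] [-0.2449  0.1492 -0.1979  1.2236  0.      1.5136]
-1 [0.5651 0.0277 0.4506] [-0.0653  0.1508 -0.0862  1.3338  0.      1.6932]
-1 [0.5785 0.0981 0.468 ] [ 0.0578  0.1827 -0.0122  1.3759  0.      1.8162]
-1 [0.622  0.0162 0.42  ] [-0.0779  0.2642 -0.0101  1.2965  0.      1.6806]
-1 [0.622  0.0162 0.23  ] [-0.0779  0.4092 -0.2345  0.927   0.      1.6806]
-1 [0.622  0.0162 0.38  ] [-0.0779  0.2847 -0.0682  1.2179  0.      1.6806]
```

Run:
```python
from h import *
robot.command_gripper(0.0)
robot.reach(push(.763,.1),quat()); print(telemetry.observe()["t"])
hit=robot.servo_line(push(.763,-.02),v=.06,max_force=3); o=telemetry.observe()
q=o["position"]-p[[0,1]].tolist().__add__([0]); print(hit,o["t"],o["position"],"boxy",q[:2]@by[:2],"exp",(push(.763)[:2]-p[:2])@by[:2],o["contact_force"])
```

```text
3.5833
True 5.125 [ 0.5529 -0.0364  0.3985] boxy -0.06449626433190102 exp -0.06880967247146011 [ 0.7631 -2.6888  0.4005]
```

Contact came within 4 mm of the prediction. Now the push along the arc.

Run:
```python
from h import *
for th in(.9,1.05,1.2,1.35,1.5,1.57):
    h=robot.servo_line(push(th,-.004),v=.1,max_force=25); o=telemetry.observe(); print(th,h,o["t"],o["contact_force"],o["position"]-push(th,-.004))
robot.servo_line(push(1.57,.07),v=.2)
im=cams.camera("scene");cv2.imwrite("pics/scene1.png",im[:,:,::-1])
print(telemetry.observe()["t"])
cv2.imwrite("pics/c2.png",cv2.resize(cv2.imread("pics/scene1.png")[115:275,205:365],None,fx=3.75,fy=3.75,interpolation=cv2.INTER_CUBIC))
for th in(1.5,1.57,1.65):print([((proj("scene",w(p,lid(th,x,.2,n)))[0]-[204.6,114.6])*3.75).round() for x in(-.157,.157) for n in(0,.009)])
```

```text
0.9 False 5.5583 [-0.0415 -0.5667  0.3222] [-0.      0.0002 -0.0001]
1.05 False 6.0083 [ 0.4172  0.1563 -0.0176] [-0.0001  0.0004 -0.0001]
1.2 False 6.4583 [-0.0168  0.3572 -0.8015] [0.0001 0.0005 0.0001]
1.35 False 6.9083 [-0.7275 -0.2532 -0.7555] [0.0001 0.0005 0.0001]
1.5 False 7.3583 [-0.7541  0.6385 -0.5167] [0.0001 0.0005 0.    ]
1.57 False 7.65 [ 0.2989  1.0423 -0.0519] [0.0001 0.0003 0.    ]
8.2167
[array([268.,  43.]), array([276.,  38.]), array([572., 244.]), array([580., 237.])]
[array([280.,  35.]), array([288.,  31.]), array([584., 234.]), array([593., 227.])]
[array([295.,  28.]), array([303.,  24.]), array([599., 223.]), array([606., 218.])]
```

View pics/c2.png

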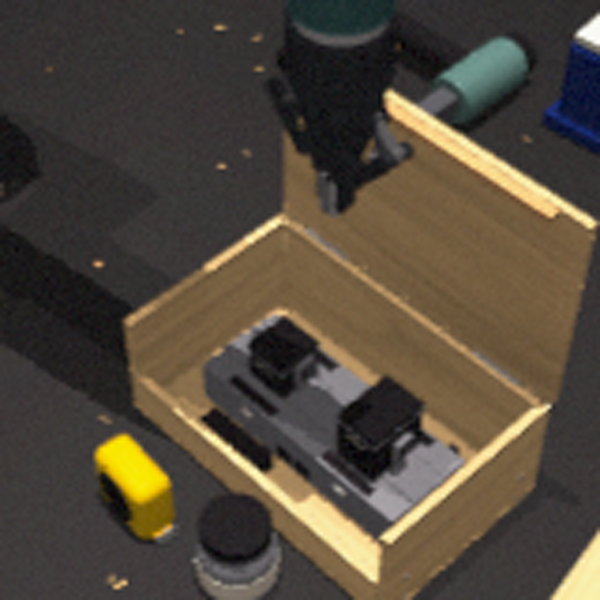

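The lid stands at about 1.58 rad: its free +x corner is at (597,224), against a prediction of (593,227) for 1.57. Everything else looks undisturbed. Next I'll move above the tall pack and look with the wrist camera.

```bash
cat >> h.py <<'E'
def wproj(P,o):
    m=cams.camera_model("wrist"); R=Ro.from_quat(o["ee_rot"],scalar_first=True).as_matrix()
    T=np.eye(4);T[:3,:3]=R;T[:3,3]=o["position"]; M=np.linalg.inv(T@m["mount"]); return cv2.projectPoints(np.array(P,float).reshape(-1,3),cv2.Rodrigues(M[:3,:3])[0],M[:3,3],m["K"],None)[0][:,0]
def wray(uv,z,o):
    m=cams.camera_model("wrist"); R=Ro.from_quat(o["ee_rot"],scalar_first=True).as_matrix()
    T=np.eye(4);T[:3,:3]=R;T[:3,3]=o["position"];T=T@m["mount"]; d=T[:3,:3]@np.linalg.solve(m["K"],[uv[0],uv[1],1.]); return T[:3,3]+d*(z-T[2,3])/d[2]
def tob(P): d=np.asarray(P)[:2]-p[:2]; return np.array([d@bx[:2],d@by[:2]])
E
python3 - <<'E'
from h import *
robot.servo_line(w(p,(.058,-.02,.42)),v=.2); robot.command_gripper(.085); robot.dwell(.2)
o=telemetry.observe(); im=cams.camera("wrist")[:,:,::-1].copy(); np.save("o1.npy",o,allow_pickle=True); cv2.imwrite("pics/w1.png",im); print(o["t"],o["position"])
print("top corners",wproj([w(p,(.058+a*.022,b*.03,.110)) for a in(-1,1) for b in(-1,1)],o))
print("catch tops",wproj([w(p,(.058+a*.03,b*.01,.092)) for a in(-1,1) for b in(-1,1)],o))
E
```

```text
9.7417 [ 0.6182 -0.0035  0.4199]
top corners [[305.7462 180.2498]
 [304.4211 248.4282]
 [251.9852 180.2786]
 [253.5024 248.4782]]
catch tops [[312.895  198.3949]
 [312.3493 219.9348]
 [244.9916 198.4393]
 [245.5963 219.9879]]
```

View pics/w1.png

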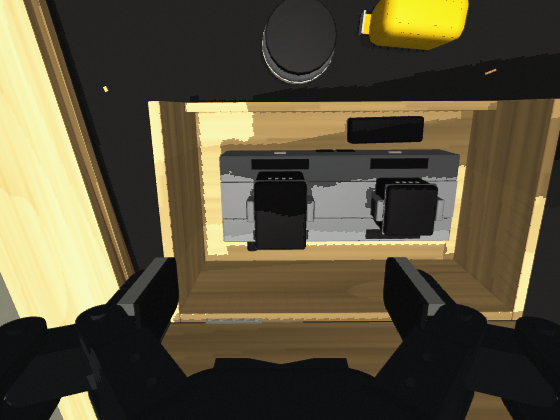

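The tall pack's top face spans x 254–307, y 180–249, against a prediction of 253–305 and 180–248, so it is within 1 px. The grip sits at box x = 0.0573. Descending and pinching.

Run:
```python
from h import *
g=lambda z:w(p,(.0574,0,z))
robot.servo_line(g(.40),v=.15)
print(robot.servo_line(g(.230),v=.09,max_force=10)); o=telemetry.observe(); print(o["t"],o["position"]-g(.23),o["contact_force"])
robot.command_gripper(.0); robot.dwell(.2); o=telemetry.observe(); print(o["t"],o["gripper_width"],o["contact_force"],o["moment"])
im=cams.camera("wrist");cv2.imwrite("pics/w2.png",im[:,:,::-1])
```

```text
False
12.175 [0.0003 0.     0.0006] [0.4779 0.1281 0.0818]
12.8333 0.04363336714616119 [-1.9019 -0.4301  8.5399] [0.0424 0.5011 0.012 ]
```

View pics/w2.png

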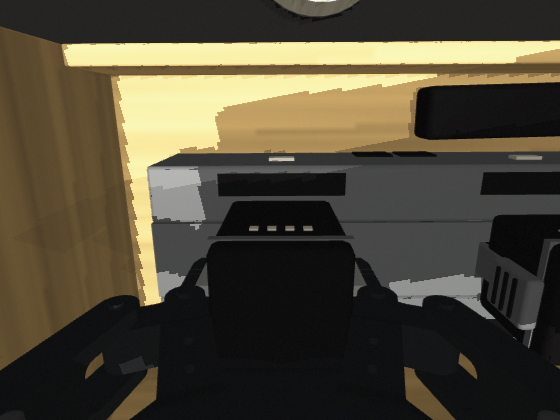

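The width reads 43.6 mm where I expected 49, so either the linkage is flexing or the pads are skewed. A short force-limited lift will show whether both teeth are free.

Run:
```python
from h import *
for z in(.233,.238,.245):
    h=robot.servo_line(w(p,(.0574,0,z)),v=.02,max_force=20); o=telemetry.observe(); print(z,h,o["t"],o["position"][2],o["gripper_width"],o["contact_force"],o["moment"])
    if h: break
im=cams.camera("scene");cv2.imwrite("pics/scene2.png",im[:,:,::-1])
cv2.imwrite("pics/c3.png",cv2.resize(im[:,:,::-1][175:265,240:345],None,fx=6,fy=6,interpolation=cv2.INTER_CUBIC))
```

```text
0.233 False 13.1833 0.232581971892025 0.043386352658438834 [-0.0941  0.1666 -0.1292] [-0.005  -0.2048  0.0442]
0.238 False 13.5833 0.2380721957060005 0.04343156631237038 [ 1.5554 -0.6071 -2.3315] [-0.0403 -0.2465  0.0032]
0.245 False 14.0833 0.24526542160912337 0.04374906618623179 [ 0.3784  0.5857 -2.7159] [-0.0368 -0.2389 -0.0204]
```

View pics/c3.png

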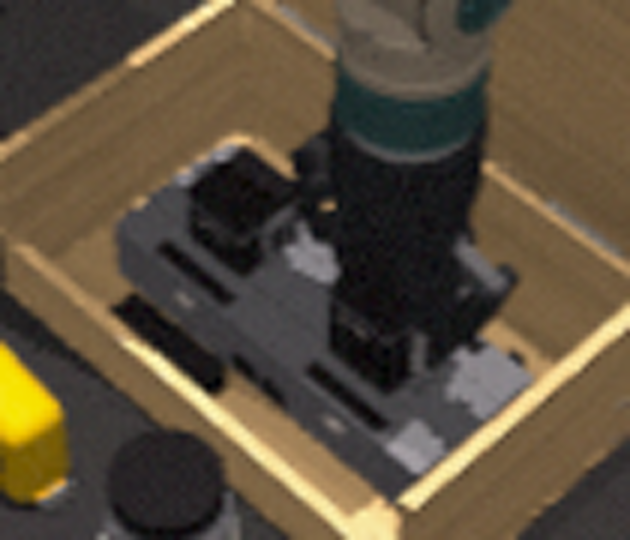

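The force on the tool went to about -2.7 N, near the low end of the pack's stated weight, with no latch resistance over the 15 mm lift. Drawing it straight up to put the foot about 35 mm above the walls.

Run:
```python
from h import *
print(robot.servo_line(w(p,(.0574,0,.371)),v=.05,max_force=20)); robot.dwell(.3)
o=telemetry.observe(); print(o["t"],o["position"],o["gripper_width"],o["contact_force"],o["moment"])
im=cams.camera("scene")[:,:,::-1];iw=cams.camera("wrist")[:,:,::-1]
a=cv2.resize(im[130:270,225:365],(400,400),interpolation=cv2.INTER_CUBIC); b=cv2.resize(iw,(400,300))
out=np.zeros((400,800,3),np.uint8); out[:,:400]=np.clip(a*1.4,0,255);out[:300,400:]=b; cv2.imwrite("pics/f.png",out)
f=lambda P:((proj("scene",P)[0]-[224.6,129.6])*400/140).round()
print("foot",[f(w(p,(.0574+a*.0135,b*.017,.153))) for a in(-1,1) for b in(-1,1)]); print("block bottom",[f(w(p,(.0574+a*.022,b*.03,.193))) for a in(-1,1) for b in(-1,1)])
print("top",[f(w(p,(.0574+a*.022,b*.03,.251))) for a in(-1,1) for b in(-1,1)],"lid",[f(w(p,lid(1.57,x,.2,.009))) for x in(-.157,.157)])
print("wrist top",(wproj([w(p,(.0574+a*.022,-.03,z)) for a in(-1,1) for z in(.251,.193)],o)*400/560).round()+[400,0])
```

```text
False
17.1 [0.6214 0.0162 0.3709] 0.0433978919703662 [-0.2002 -0.4051 -3.2733] [-0.005  -0.0437  0.0368]
foot [array([212., 244.]), array([235., 227.]), array([231., 259.]), array([253., 241.])]
block bottom [array([198., 221.]), array([239., 191.]), array([229., 246.]), array([270., 214.])]
top [array([199., 183.]), array([242., 152.]), array([232., 207.]), array([274., 176.])] lid [array([163., -20.]), array([394., 130.])]
wrist top [[655. 176.]
 [635. 140.]
 [541. 176.]
 [563. 140.]]
```

View pics/f.png

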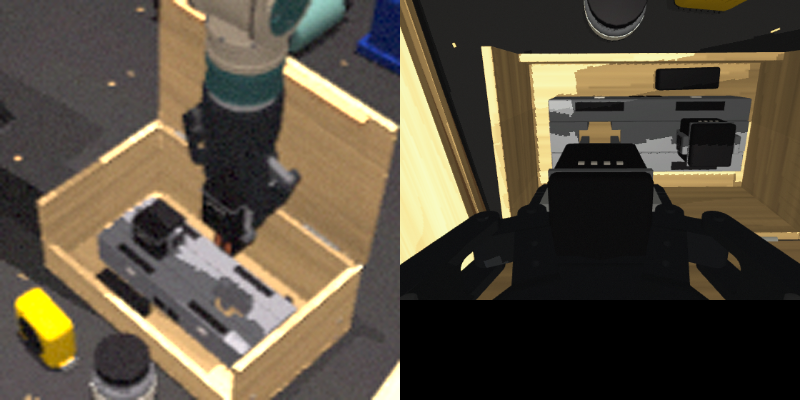

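The pack is clear of its bay, the lid is upright and the short pack is still seated. One close look remains, to check foot height and uprightness.

Run:
```python
from h import *
o=telemetry.observe(); print(o["t"],o["position"][2],o["contact_force"][2],o["gripper_width"])
im=cams.camera("scene")[:,:,::-1].copy()
a=im[180:230,285:335]; a=np.clip(cv2.resize(a,(600,600),interpolation=cv2.INTER_CUBIC)*2.2,0,255)
f=lambda P:(proj("scene",P)[0]-[284.6,179.6])*12
def quad(z,hx,hy,col):
    q=np.array([f(w(p,(.0574+s*hx,t*hy,z))) for s,t in((-1,-1),(1,-1),(1,1),(-1,1))]).astype(int)
    for k in q: cv2.circle(a,tuple(map(int,k)),4,col,-1)
quad(.153,.0135,.017,(0,255,0)); quad(.193,.022,.03,(0,255,255)); quad(.251,.022,.03,(255,255,0))
cv2.imwrite("pics/g.png",a)
```

```text
17.2 0.3710014078570368 -3.6600758348020093 0.04309371339578669[ WARN:0@0.752] global loadsave.cpp:1063 imwrite_ Unsupported depth image for selected encoder is fallbacked to CV_8U.
```

View pics/g.png

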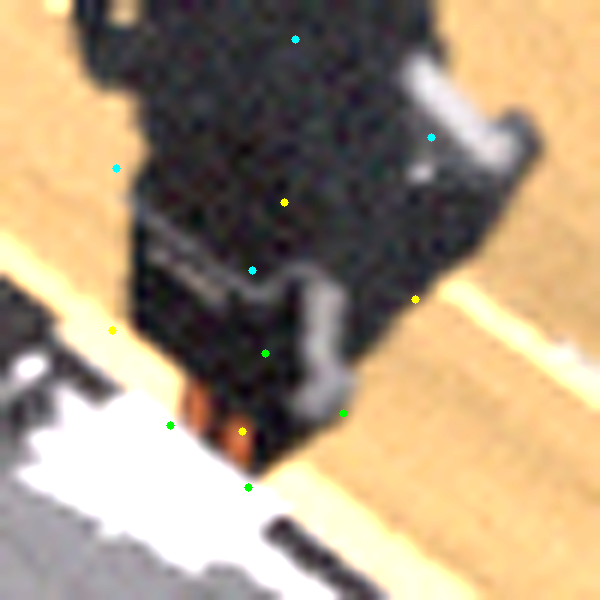

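Run:
```python
from plant import sign_off, robot
robot.dwell(.3); print(sign_off())
```

```text
the job is handed in; nothing more can be done
None
```

The job is handed in at about 17.5 s of the 48 s allowed. The lid stands at roughly 1.58 rad. The arm is holding the tall pack by its catches, clear of the box. I found the packs from the camera fit: the tall one was in the bay at the box's +x end.

**What I did:** I pushed the lid up with closed fingertips on its inner free edge. Then I pinched the tall pack's two catches and drew it straight up about 14 cm.

**What the last checks showed:**
- **Foot height:** about 35 mm above the walls by calculation. The last picture agrees to within a few millimetres and suggests it may be slightly higher.
- **Hold:** the tool carries about 3.3–3.7 N, which fits the pack's stated weight. The grip was steady and the bay is visibly empty.
- **Other things:** the short pack is still seated. The tape, jar and bit case look unmoved. I did not re-check the glue, drill, nailer and clamp individually.

**What disagreed or stayed uncertain:**
- **Gripper width:** it reads 43–44 mm, not the 49 mm expected over pinched catches. I put this down to the gripper linkage flexing under load. The pack came free without any latch resistance.
- **Uprightness:** the pack's outline in the last picture is 1–3 px off my prediction. I took that to be rounded edges, so a tilt of a few degrees can't be fully ruled out.

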